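# Show the trackball ball to a colleague in its dish

## Task

A colleague wants to look over the red trackball ball. Take the ball off its black rubber ring and set it in the middle of the green dish that stands on the narrow stand, and let go of it; then take the dish by its two white ears, lift it, and hold it level about 8 cm straight above its stand, with the yellow thumb tab turned a quarter turn from where it was, so that it points to the side where the calculator lies. Keep the dish level and the ball resting in its middle all the while, leave the other things on the desk alone, and finish still holding the dish there, motionless, for the colleague to take.

Things in the scene. Friction and masses are not known exactly. Their poses are not given: they have to be found in the camera images.
- dish: Green round dished plate, 100 mm across, about 0.22 kg, loose on the stand. Origin: centre of its flat 48 mm foot, z up. Upper face: a 6 degree cone falling to a small seat in the middle, 7 mm above the origin; rim top at 12 mm. Two upright white ears stand on it at y = +-27.5 mm, a yellow tab sticks out along -x. At the start the tab points roughly at the robot.
- dish_grip (a point): Point midway between the ears, 34 mm above the dish's origin, the height to grip. Ears: flat, 60 mm over their outer faces (along the dish's y), 50 mm between the inner ones, 26 mm wide along x, tops 46 mm above the origin. Grip from outside, closing along y; fingertips stay at least 13 mm above the origin to clear the plate.
- dish_seat (a point): Middle of the dish, at the edge of the small seat, 7 mm above the dish's origin. The seated ball's centre is 16.5 mm above this point; the ball lies 8 mm clear of either ear and the dish is open along its x axis.
- dish_tab (a point): Point on the yellow thumb tab's outer part, 62 mm from the dish's centre along the dish's -x, 11.5 mm above its origin.
- ball_center (a point): Centre of the hard red ball, 34 mm in diameter, about 40 g, loose. It starts on the black rubber ring with its centre 38 mm above the desk.
- dock: Black rubber ring, fixed to the desk, 32 mm outside and 22 mm inside diameter, 25 mm tall; the ball starts on it. Origin: centre of its underside.
- stand: Dark steel stand, fixed: round base of 80 mm diameter, thin post, round flat top of 40 mm diameter, 80 mm above the desk. Origin: centre of its underside. Its x axis points away from the robot, give or take 0.2 rad; the calculator and the sticky notes lie along its y axis, 110 to 130 mm from it, one on either side.
- stand_top (a point): Centre of the stand's flat top, 80 mm above the desk; the dish stands here at the start, its origin on this point.
- calculator: Black desk calculator with light and orange keys, 118 x 68 x 16 mm, loose, lying left or right of the stand: the tab must finish pointing to its side. Origin: centre of its underside.
- sticky_notes: Pad of yellow sticky notes, 76 x 76 x 22 mm, loose, on the other side of the stand; leave alone. Origin: centre of its underside.
- desk_lamp: Black desk lamp, fixed, to the right of the work, between it and where the arm starts: base about 160 mm across, a jointed arm whose elbow leans toward the robot at 0.35 m height, 0.43 m from the base axis; its top is at 0.42 m. Origin on the desk near the base's rim. The arm must not sweep through it: raise the hand to 0.52 m or more before swinging left, then lower it.
- tape_roll: Roll of tan packing tape lying flat, 98 mm across, 25 mm tall, loose, between robot and stand; leave alone. Origin: centre of its underside.

How it is judged:
By the outcome, as a careful person would: the job done as asked, in the order asked, and still so for the second after the job is handed in, while the arm keeps its last pose, push and grip.
It also fails if it takes over 62 s, if anything falls off the work surface, if the arm or the gripper's body presses on something with over 40 N, if the wrist force passes 120 N, or if a joint passes its speed limit or range.

## Robot

A 6-joint arm with a two-finger parallel gripper is mounted at the origin on the work surface; the furniture and walls round the work are solid. World frame = base frame: x ahead of the robot, y to its left, z up, the work surface at z = 0. Lengths are in m, angles in rad, forces in N, time in s.
With the tool pointing down it reaches from about 0.425 to 0.95 m from the base axis. Payload 3.5 kg.
Tool frame: the origin (TCP) lies at the very end of the fingers, on their centre line; the grasp point (between the pads) lies 19 mm behind it; z points along the fingers, y is the line along which they close (so a half turn about z gives the same grasp; the last joint's range is limited). The gripper opens to 85 mm and grips with 20 to 120 N. Pads are 22 mm wide; open, the fingers measure 114 mm over their backs; the gripper's body (76 mm by 85 mm) begins 54 mm behind the grasp point. The pads swing forward as they close: fully open they stand 13 mm farther back than shut.
Start: joints at [-1.385, 0.286, 1.577, -0, 1.279, -0.15], TCP at [0.222, -0.637, 0.231] pointing down, gripper open.
Joint ranges: [-2.77, 2.77], [-0.9, 2.22], [0.21, 2.48], [-1.53, 4.67], [0.24, 2.81], [-2.84, 2.84]. Speed limits (rad/s): [2.79, 2.79, 3.14, 3.14, 3.14, 3.14].

## Interface

Orientations are given as a unit quaternion [x, y, z, w].
In Python, from plant import ctrl, camrig gives the robot as it stands (ctrl), with the cameras (camrig).
- The arm moves only by the shell command python3 inch.py 'ROWS' [FORCE]. ROWS is 1 to 10 rows, parted by a bar, with the numbers parted by commas; each row has 7 numbers: dx, dy, dz in fractions of the full range, 1 being 600 mm, then a rotation vector rx, ry, rz in parts of the range, where 1.0 means pi/2 rad, then the opening from 0.0 (shut) to 1.0 (fully open); each row is the pose to reach, as a shift and turn from the pose commanded when the command began, along the tool's axes at that moment; what a row does not reach only later rows make up. A row lasts 1/8 s, in which the tool goes at most 0.0625 m and 0.188 rad, less where a joint would pass 70% of its speed; a pose out of reach is approached as far as the arm can. The fingers move at their own pace and stop on an object; FORCE is the grip in N (left out, the last holds). Time passes only in rows, so rows that do not move let the fingers close. It prints the time, the measured TCP pose, the force, the opening and the grip force at its end. Shift and turn numbers lie between -1 and 1, and a call with a number outside is refused. Input that does not fit is refused with a message, and nothing moves.
- ctrl.get_state(): the state, without advancing time (a new reading comes with each control period).
- camrig.read_camera(name): name is "side" or "top" or "wrist"; returns a dict with "pixels" (420x560x3 uint8, red, green, blue), "camera_matrix" (3x3 intrinsics, pixels), "xyz" and "orientation" of the camera in the world. Camera axes: x right, y down, z forward; pixel columns grow to the right and rows downward; lengths in m; the calibration is good to about 2 mm. A picture is of the moment at which its call begins. There is no depth.
- ctrl.sign_off(): hands the job in; it is judged then, once.
The state is a dict: "time": time; "qpos": joint angles; "dq": joint speeds; "joint_efforts": joint torques, N m; "eef_pos": TCP position; "tcp_rot": TCP orientation; "contact_force": force on the tool from outside, world axes, zero at the start; "wrist_torque": the same for the moment, N m; "opening": opening from 0.0 (shut) to 1.0 (fully open); "finger_force": force on a finger pad.
Only numpy, scipy, OpenCV 4.12 (cv2) and the standard library are available. Lean on these libraries where they do the work, as an engineer would, in place of code of your own. Each camera call takes 0.05 s, during which the arm holds its last target. There are 200 camera calls.

## Working session

There is one attempt and no reset: what is moved stays moved. The work goes in short steps, Python scripts to look and compute and a shell command to move; the robot and the scene stay as the last step left them, time stands still between calls to the robot, and variables do not carry over. Pictures are saved under pics/ and viewed, at most 10 in all, crops included, and the job is handed in when it is done.

```bash
ls; mkdir -p pics; cat > h.py <<'E'
import numpy as np, cv2
from scipy.spatial.transform import Rotation as R
from plant import ctrl, camrig
def cam(n, save=None):
    c=camrig.read_camera(n); c["R"]=R.from_quat(c["orientation"]).as_matrix()
    c["K"]=np.array(c["camera_matrix"]); c["o"]=np.array(c["xyz"])
    if save: cv2.imwrite("pics/"+save, cv2.cvtColor(np.asarray(c["pixels"]),cv2.COLOR_RGB2BGR))
    return c
def ray(c,uv):
    d=c["R"]@np.linalg.solve(c["K"],[uv[0],uv[1],1.]); return c["o"],d/np.linalg.norm(d)
def plane(c,uv,z):
    o,d=ray(c,uv); return o+d*(z-o[2])/d[2]
def tri(*cu):
    A=0;b=0
    rs=[ray(c,u) for c,u in cu]
    for o,d in rs:
        P=np.eye(3)-np.outer(d,d);A=A+P;b=b+P@o
    p=np.linalg.solve(A,b)
    return p,[np.linalg.norm((np.eye(3)-np.outer(d,d))@(p-o)) for o,d in rs]
def proj(c,p):
    q=c["K"]@(c["R"].T@(np.array(p)-c["o"])); return q[:2]/q[2]
def blobs(c,lo,hi,amin=30):
    h=cv2.cvtColor(np.asarray(c["pixels"]),cv2.COLOR_RGB2HSV)
    m=cv2.inRange(h,np.array(lo),np.array(hi))
    n,l,s,ce=cv2.connectedComponentsWithStats(m)
    return sorted([(int(s[i,4]),ce[i].round(1).tolist(),s[i,:4].tolist()) for i in range(1,n) if s[i,4]>=amin],reverse=True), m
def totool(dp):
    s=ctrl.get_state(); return R.from_quat(s["tcp_rot"]).inv().apply(dp)
E
python3 - <<'E'
from h import *
s=ctrl.get_state();print({k:np.round(v,3).tolist() for k,v in s.items()})
print(R.from_quat(s["tcp_rot"]).as_matrix().round(2))
for n in("top","side"):
    c=cam(n,n+"0.png");print(n,c["o"].round(3),c["R"].round(2).tolist(),c["K"].round(1).tolist())
    for k,lo,hi in(("red",(0,150,60),(6,255,255)),("red2",(172,150,60),(180,255,255)),("green",(40,80,30),(90,255,255)),("yel",(20,120,80),(35,255,255))):
        print(k,blobs(c,lo,hi)[0][:4])
E
```

```text
inch.py
pics
plant.py
{'time': 0.0, 'qpos': [-1.385, 0.287, 1.578, -0.0, 1.279, -0.15], 'dq': [-0.001, -0.001, 0.001, -0.001, -0.0, 0.0], 'joint_efforts': [-0.003, -40.598, -29.263, -0.0, 0.006, 0.0], 'eef_pos': [0.222, -0.637, 0.23], 'tcp_rot': [0.986, 0.167, -0.0, -0.001], 'contact_force': [-0.336, -0.366, 0.332], 'wrist_torque': [-0.032, -0.014, 0.005], 'finger_force': 0.0, 'opening': 0.996}
[[ 0.94  0.33 -0.  ]
 [ 0.33 -0.94  0.  ]
 [ 0.   -0.   -1.  ]]
top [0.245 0.212 1.032] [[-0.02, -0.98, 0.19], [-1.0, 0.02, -0.03], [0.02, -0.19, -0.98]] [[490.0, 0.0, 280.8], [0.0, 490.0, 208.1], [0.0, 0.0, 1.0]]
red [(183, [158.7, 184.2], [151, 177, 16, 15]), (138, [310.8, 287.9], [303, 279, 17, 19]), (135, [74.7, 338.5], [65, 335, 22, 10]), (32, [381.4, 175.7], [379, 173, 6, 7])]
red2 []
green [(1738, [273.1, 170.8], [249, 147, 49, 48]), (86, [64.6, 204.1], [60, 197, 11, 16])]
yel [(1212, [328.6, 168.1], [308, 148, 43, 41]), (101, [277.6, 199.5], [273, 194, 10, 12])]
side [-0.002  1.011  0.933] [[-0.89, -0.3, 0.34], [-0.45, 0.61, -0.65], [-0.02, -0.74, -0.68]] [[520.1, 0.0, 276.9], [0.0, 520.1, 209.9], [0.0, 0.0, 1.0]]
red [(385, [290.5, 407.3], [278, 396, 24, 24]), (255, [394.5, 24.8], [377, 9, 30, 33]), (157, [203.0, 281.5], [196, 275, 15, 14]), (125, [269.7, 347.7], [263, 338, 14, 20])]
red2 [(421, [374.5, 6.4], [343, 0, 56, 21]), (86, [530.7, 125.8], [514, 122, 33, 10])]
green [(580, [250.4, 199.7], [230, 187, 40, 26]), (153, [177.6, 326.2], [172, 314, 13, 23]), (61, [194.2, 328.8], [192, 316, 5, 24]), (41, [181.7, 346.2], [178, 341, 8, 15])]
yel [(255, [271.3, 190.5], [256, 180, 25, 28]), (31, [379.4, 0.6], [369, 0, 19, 2])]
```

View pics/top0.png

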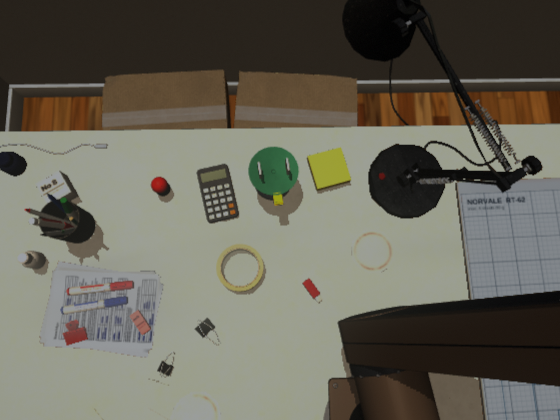

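View pics/side0.png

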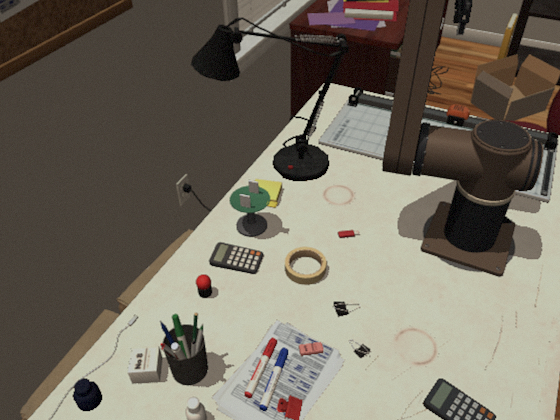

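Top view: red ball at (159,184), calculator at (218,193) on the left (+y) side of the stand, dish at (273,171) with its yellow tab at (278,199), notes at (329,168), tape at (240,267). Side view: ball at (204,283), dish at (250,200). So the tab must finish toward +y.

```bash
cat > m.py <<'E'
from h import *
def near(b,uv,r=25): return [x for x in b if np.hypot(x[1][0]-uv[0],x[1][1]-uv[1])<r]
t=cam("top");s=cam("side")
res={}
for n,c,ub,ud,ut in(("t",t,(159,184),(273,171),(278,199)),("s",s,(204,282),(250,200),(240,215))):
    h=cv2.cvtColor(np.asarray(c["pixels"]),cv2.COLOR_RGB2HSV)
    m=cv2.inRange(h,(0,150,40),(8,255,255))|cv2.inRange(h,(170,150,40),(180,255,255))
    m2=np.zeros_like(m);cv2.circle(m2,ub,22,255,-1);m&=m2
    cs,_=cv2.findContours(m,0,2);k=max(cs,key=cv2.contourArea);print(n,"ball",cv2.minEnclosingCircle(k),cv2.fitEllipse(k))
    res[n,"b"]=cv2.minEnclosingCircle(k)[0]
    g=cv2.inRange(h,(40,70,25),(95,255,255));m2[:]=0;cv2.circle(m2,ud,40,255,-1);g&=m2
    cs,_=cv2.findContours(g,0,2);k=cv2.convexHull(max(cs,key=cv2.contourArea));e=cv2.fitEllipse(k);print(n,"dish",e,cv2.boundingRect(k))
    res[n,"d"]=e[0]
    y=cv2.inRange(h,(18,110,60),(36,255,255))&m2
    nn,l,st,ce=cv2.connectedComponentsWithStats(y);print(n,"yel",[(st[i].tolist(),ce[i].round(1).tolist()) for i in range(1,nn) if st[i,4]>8])
    w=cv2.inRange(h,(0,0,110),(180,70,255))&m2
    nn,l,st,ce=cv2.connectedComponentsWithStats(w);print(n,"white",[(st[i].tolist(),ce[i].round(1).tolist()) for i in range(1,nn) if 8<st[i,4]<250])
    x,yy=ud;cr=np.asarray(c["pixels"])[yy-45:yy+45,x-60:x+60] 
    x,yy=ub;cr2=np.asarray(c["pixels"])[yy-45:yy+45,x-40:x+40]
    im=np.hstack([cr,cr2]);cv2.imwrite(f"pics/crop_{n}.png",cv2.resize(im[...,::-1],None,fx=4,fy=3.9,interpolation=2)[:,:800])
print("ball",tri((t,res["t","b"]),(s,res["s","b"])))
print("dish",tri((t,res["t","d"]),(s,res["s","d"])), plane(t,res["t","d"],.092))
print("tab",plane(t,(277.6,199.5),.0915))
for n,uv,z in(("calc",(218,193),.016),("notes",(329,168),.022),("tape",(240,267),.025)):print(n,plane(t,uv,z).round(3))
E
python3 m.py
```

```text
t ball ((158.6219482421875, 184.10975646972656), 7.673868179321289) ((158.73046875, 184.27316284179688), (14.29443073272705, 14.776432991027832), 100.46985626220703)
t dish ((273.13641357421875, 170.77381896972656), (48.35118865966797, 49.29910659790039), 95.02479553222656) (249, 147, 49, 49)
t yel [([308, 156, 6, 20, 56], [310.4, 163.8]), ([273, 194, 11, 12, 104], [277.7, 199.6])]
t white [([286, 158, 4, 12, 30], [287.4, 163.4]), ([257, 162, 4, 13, 29], [258.8, 167.4])]
s ball ((202.74658203125, 282.1712341308594), 7.517046928405762) ((203.05499267578125, 281.93890380859375), (13.578228950500488, 14.283478736877441), 4.209476947784424)
s dish ((249.71023559570312, 198.78231811523438), (26.20172119140625, 39.24627685546875), 84.50016021728516) (230, 187, 40, 26)
s yel [([256, 180, 26, 28, 342], [271.2, 190.7])]
s white [([239, 194, 11, 9, 42], [243.5, 196.5])]
ball (array([0.49244188, 0.43510656, 0.04026577]), [np.float64(2.366410344342515e-05), np.float64(2.366410344326567e-05)])
dish (array([0.50212164, 0.19860493, 0.09448904]), [np.float64(0.0003589868692033632), np.float64(0.00035898686920323277)]) [0.50244911 0.19845661 0.092     ]
tab [0.44420505 0.19097242 0.0915    ]
calc [0.477 0.315 0.016]
notes [0.526 0.078 0.022]
tape [0.319 0.27  0.025]
```

```bash
python3 -c "
import cv2,numpy as np
a=cv2.imread('pics/crop_t.png');b=cv2.imread('pics/crop_s.png');cv2.imwrite('pics/c1.png',cv2.resize(np.vstack([a,b]),(680,600)))"
```

```text
(no output)
```

View pics/c1.png

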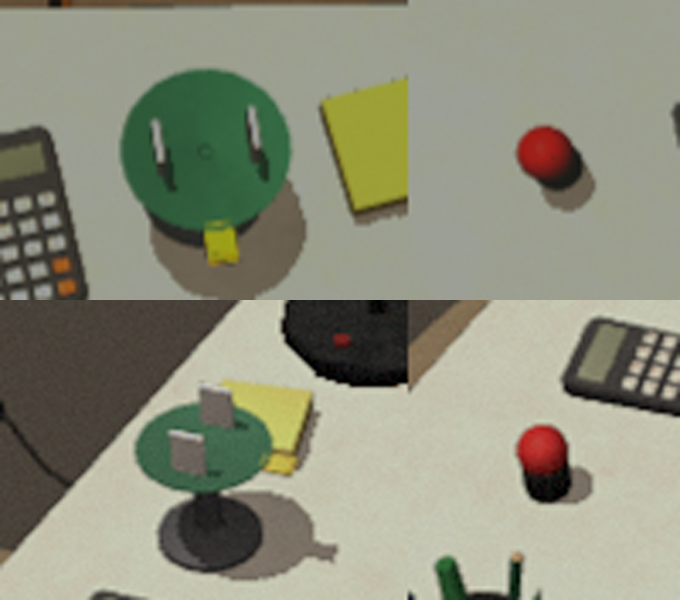

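Crops confirm: the tab points toward the robot, the ears stand left and right of it, and the ball is on its ring. Ball is at z≈0.040 (text 0.038) and dish rim centre at z≈0.094 (text 0.092), both plausible. Now I raise the hand clear of the lamp.

The rows are not in the units I measure in: shifts go in shares of 600 mm and turns go in shares of pi/2 rad. I convert before sending: -0.33 m / 0.6 = -0.55.

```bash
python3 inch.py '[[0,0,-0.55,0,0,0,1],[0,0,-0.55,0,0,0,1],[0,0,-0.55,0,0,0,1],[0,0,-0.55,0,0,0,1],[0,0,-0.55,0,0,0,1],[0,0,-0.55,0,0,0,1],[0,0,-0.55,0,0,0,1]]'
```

```text
refused: ROWS must be rows parted by a bar, with the numbers parted by commas. Nothing was moved.
```

Refused on format, not on reach. It needs rows parted by a bar, with the numbers parted by commas.

```bash
python3 inch.py '0,0,-0.55,0,0,0,1 | 0,0,-0.55,0,0,0,1 | 0,0,-0.55,0,0,0,1 | 0,0,-0.55,0,0,0,1 | 0,0,-0.55,0,0,0,1 | 0,0,-0.55,0,0,0,1 | 0,0,-0.55,0,0,0,1'
python3 - <<'E'
from h import *
t=cam("top")
a,b=plane(t,(287.4,163.4),.126),plane(t,(258.8,167.4),.126)
d=b-a;print(a,b,(a+b)/2,np.linalg.norm(d),"yaw y-axis-90",np.degrees(np.arctan2(d[1],d[0]))-90)
print(totool([.62-.222,-.12+.637,0]))
E
```

```text
time: 1.08
eef_pos: [0.2225, -0.6373, 0.5636]
tcp_rot: [0.986, 0.167, 0.0, 0.002]
contact_force: [0.9, 0.4, -0.4]
opening: 1.003
finger_force: 0.0
[0.50726403 0.17129369 0.126     ] [0.50031738 0.22620755 0.126     ] [0.50379071 0.19875062 0.126     ] 0.05535149117817341 yaw y-axis-90 7.209664211704819
[ 5.46119121e-01 -3.56997067e-01 -3.92765973e-06]
```

In the tool's units: 0.5 m / 0.6 = 0.8333, 0.46 m / 0.6 = 0.7667, -1.36 rad / 1.5708 = -0.8658.

```bash
python3 inch.py '0.0833,-0.05,0,0,0,-0.0637,1 | 0.1667,-0.11,0,0,0,-0.1592,1 | 0.2667,-0.1667,0,0,0,-0.2546,1 | 0.35,-0.2283,0,0,0,-0.3501,1 | 0.4333,-0.2833,0,0,0,-0.4456,1 | 0.5167,-0.3333,0,0,0,-0.5411,1 | 0.6,-0.3917,0,0,0,-0.6366,1 | 0.6833,-0.45,0,0,0,-0.7321,1 | 0.7667,-0.5,0,0,0,-0.8276,1 | 0.8333,-0.55,0,0,0,-0.8658,1'
python3 -c "
from h import *
s=ctrl.get_state();p=s['eef_pos'];print(s['qpos'],totool(np.array([.4924,.4351,p[2]])-p), R.from_quat(s['tcp_rot']).as_matrix().round(3).tolist())"
```

```text
time: 2.38
eef_pos: [0.5869, -0.159, 0.5577]
tcp_rot: [0.66, 0.751, -0.001, -0.003]
contact_force: [0.3, -1.0, -1.0]
opening: 0.998
finger_force: 0.0
[-4.31342233e-01  9.50884409e-02  1.21857506e+00  3.21316563e-05
  1.83337436e+00 -5.59621299e-01] [ 0.60133351 -0.01769543  0.00183548] [[-0.128, 0.992, -0.005], [0.992, 0.128, 0.002], [0.003, -0.005, -1.0]]
```

In the tool's units: 0.59 m / 0.6 = 0.9833, 0.12 m / 0.6 = 0.2.

```bash
python3 inch.py '0.1,0,0,0,0,0,1 | 0.2,0,0,0,0,0,1 | 0.3,0,0,0,0,0,1 | 0.4,0,0,0,0,0,1 | 0.5,0,0,0,0,0,1 | 0.6,-0.0167,0,0,0,0,1 | 0.7,-0.0167,0,0,0,0,1 | 0.8,-0.0167,0.0333,0,0,0,1 | 0.9,-0.03,0.0667,0,0,0,1 | 0.9833,-0.03,0.1167,0,0,0,1'
python3 inch.py '0.0183,0,0.1,0,0,0,1 | 0.0183,0,0.2,0,0,0,1 | 0.0183,0,0.3,0,0,0,1 | 0.0183,0,0.4,0,0,0,1 | 0.0183,0,0.5,0,0,0,1 | 0.0183,0,0.5,0,0,0,1 | 0.0183,0,0.5,0,0,0,1'
cat > w.py <<'E'
from h import *
import sys
s=ctrl.get_state();c=cam("wrist",sys.argv[1]);p=s['eef_pos']
print(c["o"],c["R"].round(2).tolist(),c["K"][0,0])
h=cv2.cvtColor(np.asarray(c["pixels"]),cv2.COLOR_RGB2HSV)
m=cv2.inRange(h,(0,140,30),(8,255,255))|cv2.inRange(h,(170,140,30),(180,255,255))
cs,_=cv2.findContours(m,0,2);k=max(cs,key=cv2.contourArea);e=cv2.minEnclosingCircle(k);print("circle",e,cv2.contourArea(k))
b=plane(c,e[0],.038);print("ball",b, totool(np.array([b[0],b[1],p[2]])-p),"pred uv",proj(c,[.4924,.4351,.038]))
print("dist from radius",c["K"][0,0]*.017/e[1])
E
python3 w.py w1.png
```

```text
time: 3.62
eef_pos: [0.4932, 0.4242, 0.4886]
tcp_rot: [0.661, 0.75, -0.001, -0.0]
contact_force: [1.8, -0.5, -0.0]
opening: 1.002
finger_force: 0.0
time: 4.5
eef_pos: [0.4934, 0.4334, 0.1925]
tcp_rot: [0.662, 0.75, 0.001, 0.0]
contact_force: [-0.0, 0.5, 0.4]
opening: 1.003
finger_force: 0.0
[0.48335696 0.51055482 0.3351842 ] [[0.99, 0.12, 0.04], [0.12, -0.95, -0.3], [0.0, 0.3, -0.95]] 366.6766934139506
circle ((34.0, 66.0), 32.20258331298828) 1295.0
ball [0.29913248 0.50996585 0.038     ] [ 0.10023173 -0.18317987 -0.00056876] pred uv [275.95114716 192.47800807]
dist from radius 0.1935715444767749
```

View pics/w1.png

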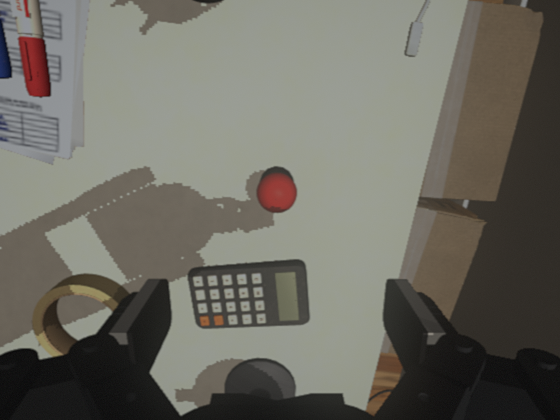

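The wrist view shows the ball at about (277,191), against a predicted (276,192), so the measurement agrees to about 1 mm. Going down to grasp it.

In the tool's units: 0.1665 m / 0.6 = 0.2775, -0.001 m / 0.6 = -0.0017.

```bash
python3 - <<'E'
from h import *
c=cam("wrist");h=cv2.cvtColor(np.asarray(c["pixels"]),cv2.COLOR_RGB2HSV)
m=cv2.inRange(h,(0,140,60),(8,255,255))|cv2.inRange(h,(172,140,60),(180,255,255));m[:150]=0;m[230:]=0;m[:,:240]=0;m[:,320:]=0
k=max(cv2.findContours(m,0,2)[0],key=cv2.contourArea);e=cv2.minEnclosingCircle(k);p=ctrl.get_state()['eef_pos']
b=plane(c,e[0],.038);print(e,b,totool([b[0]-p[0],b[1]-p[1],0]))
E
python3 inch.py '0.0033,-0.0017,0.0833,0,0,0,1 | 0.0033,-0.0017,0.15,0,0,0,1 | 0.0033,-0.0017,0.2,0,0,0,1 | 0.0033,-0.0017,0.2333,0,0,0,1 | 0.0033,-0.0017,0.2583,0,0,0,1 | 0.0033,-0.0017,0.2775,0,0,0,1 | 0.0033,-0.0017,0.2775,0,0,0,1' 25
```

```text
((275.3653869628906, 193.73077392578125), 17.944841384887695) [0.49343879 0.43433428 0.038     ] [ 3.17628448e-04 -1.11145095e-03 -5.32809999e-06]
time: 5.48
eef_pos: [0.4916, 0.4349, 0.0244]
tcp_rot: [0.662, 0.75, -0.0, -0.0]
contact_force: [0.3, -0.1, 0.8]
opening: 0.997
finger_force: 0.0
```

In the tool's units: -0.002 m / 0.6 = -0.0033, 0.001 m / 0.6 = 0.0017.

```bash
python3 inch.py '0,0.0017,-0.0033,0,0,0,0.6 | 0,0.0017,-0.0033,0,0,0,0.45 | 0,0.0017,-0.0033,0,0,0,0.3 | 0,0.0017,-0.0033,0,0,0,0.2 | 0,0.0017,-0.0033,0,0,0,0.2 | 0,0.0017,-0.0033,0,0,0,0.2 | 0,0.0017,-0.0033,0,0,0,0.2 | 0,0.0017,-0.0033,0,0,0,0.2' 25
python3 -c "
from h import *
c=cam('wrist','w2.png')
c=cam('side');cv2.imwrite('pics/s2.png',cv2.resize(np.asarray(c['pixels'])[220:340,120:280,::-1],None,fx=5,fy=5))"
```

```text
time: 6.48
eef_pos: [0.493, 0.4353, 0.0275]
tcp_rot: [0.662, 0.75, 0.0, 0.0]
contact_force: [-1.3, -0.1, 5.7]
opening: 0.378
finger_force: 24.7
```

View pics/w2.png

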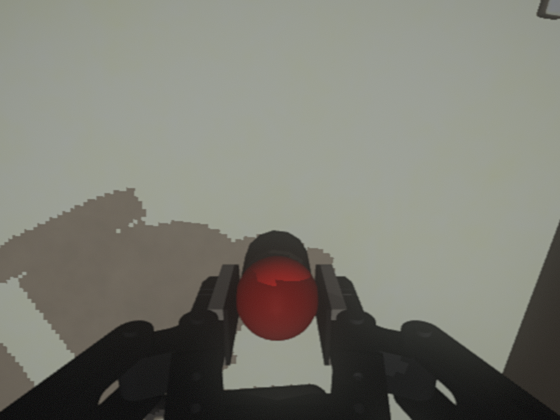

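The wrist view shows the red ball held centred between the pads at about (278,298), above the ring. Lifting it.

In the tool's units: -0.18 m / 0.6 = -0.3, -0.16 m / 0.6 = -0.2667.

```bash
python3 inch.py '0,0,-0.0333,0,0,0,0.2 | 0,0,-0.1,0,0,0,0.2 | 0,0,-0.1833,0,0,0,0.2 | 0,0,-0.2667,0,0,0,0.2 | 0,0,-0.3,0,0,0,0.2 | 0,0,-0.3,0,0,0,0.2'
python3 - <<'E'
from h import *
s=ctrl.get_state();p=s['eef_pos'];print(s['opening'],s['finger_force'],totool(np.array([.5032,.1987,p[2]])-p))
E
```

```text
time: 7.32
eef_pos: [0.4933, 0.4354, 0.2083]
tcp_rot: [0.662, 0.75, 0.001, 0.0]
contact_force: [-0.2, 0.4, -0.3]
opening: 0.378
finger_force: 24.9
0.3777045887913484 24.921066462993622 [-0.23607968 -0.01965469 -0.00035434]
```

In the tool's units: -0.236 m / 0.6 = -0.3933, -0.225 m / 0.6 = -0.375.

```bash
python3 inch.py '-0.0833,-0.0083,0,0,0,0,0.2 | -0.1667,-0.0167,0,0,0,0,0.2 | -0.25,-0.025,0,0,0,0,0.2 | -0.3333,-0.03,0,0,0,0,0.2 | -0.375,-0.0333,0,0,0,0,0.2 | -0.3933,-0.0333,0,0,0,0,0.2 | -0.3933,-0.0333,0,0,0,0,0.2'
python3 - <<'E'
from h import *
s=ctrl.get_state();p=s['eef_pos'];print(p,s['opening'])
c=cam("wrist","w3.png")
for n,q in(("seat",[.5032,.1987,.087]),("rimc",[.5032,.1987,.092]),("ball",p+[0,0,.0105])):print(n,proj(c,q).round(1))
y=np.radians(7.2);X=np.array([np.cos(y),np.sin(y),0]);Y=np.array([-X[1],X[0],0]);o=np.array([.5032,.1987,.08])
for n,q in(("tab",o-.062*X+[0,0,.0115]),("earL",o+.0275*Y+[0,0,.046]),("earR",o-.0275*Y+[0,0,.046]),("rim+Y",o+.05*Y+[0,0,.012]),("rim+X",o+.05*X+[0,0,.012]),("rim-X",o-.05*X+[0,0,.012])):print(n,proj(c,q).round(1))
E
```

```text
time: 8.2
eef_pos: [0.5017, 0.1982, 0.2051]
tcp_rot: [0.662, 0.75, -0.001, -0.001]
contact_force: [0.7, 0.4, 0.1]
opening: 0.378
finger_force: 24.9
[0.50168343 0.19817753 0.20508427] 0.3780428515002096
seat [279.7 206.6]
rimc [279.7 208.6]
ball [277.2 297.4]
tab [194.8 208.4]
earL [280.  181.9]
earR [279.9 263.2]
rim+Y [279.8 139. ]
rim+X [348.4 208.5]
rim-X [211.1 208.6]
```

View pics/w3.png

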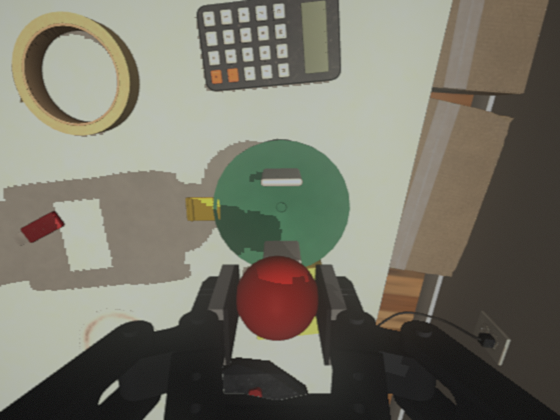

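The wrist view shows the dish seat ring at (282,207), where (280,207) was predicted. The rim spans 214–350, which agrees in height. The ball is at (277,298). The dish is therefore about 2.5 mm further in +x relative to the hand, so I correct for that while lowering.

In the tool's units: 0.104 m / 0.6 = 0.1733, 0.093 m / 0.6 = 0.155.

```bash
python3 inch.py '0,0.0042,0.05,0,0,0,0.2 | 0,0.0042,0.1,0,0,0,0.2 | 0,0.0042,0.1333,0,0,0,0.2 | 0,0.0042,0.155,0,0,0,0.2 | 0,0.0042,0.1667,0,0,0,0.2 | 0,0.0042,0.1733,0,0,0,0.2 | 0,0.0042,0.1733,0,0,0,0.2 | 0,0.0042,0.1733,0,0,0,0.2'
python3 - <<'E'
from h import *
P=[]
for i in range(4):
    c=cam("side");s=ctrl.get_state();P.append(np.r_[s["eef_pos"],s["contact_force"]])
print(np.mean(P,0).round(4),np.std(P,0).round(4))
cam("wrist","w4.png")
E
```

```text
time: 9.25
eef_pos: [0.5053, 0.1988, 0.1036]
tcp_rot: [0.662, 0.75, 0.001, 0.0]
contact_force: [0.1, 0.0, -0.3]
opening: 0.376
finger_force: 24.9
[ 0.5052  0.1988  0.1034 -0.4037  0.2758 -0.5236] [1.000e-04 0.000e+00 1.000e-04 8.230e-02 5.322e-01 7.002e-01]
```

View pics/w4.png

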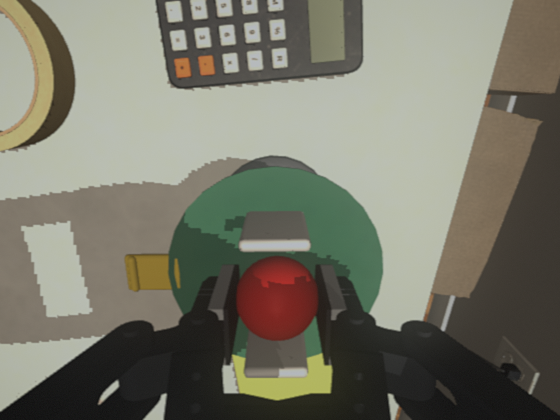

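The ball at (277,298) now sits over the dish middle: rim 169–382, ears centred near x=275, within 1 mm. Lowering the last centimetre.

In the tool's units: 0.009 m / 0.6 = 0.015, -0.001 m / 0.6 = -0.0017.

```bash
python3 inch.py '0,-0.0017,0.005,0,0,0,0.2 | 0,-0.0017,0.01,0,0,0,0.2 | 0,-0.0017,0.0133,0,0,0,0.2 | 0,-0.0017,0.015,0,0,0,0.2 | 0,-0.0017,0.015,0,0,0,0.2 | 0,-0.0017,0.015,0,0,0,0.2'
python3 - <<'E'
from h import *
P=[]
for i in range(4):
    c=cam("side");s=ctrl.get_state();P.append(np.r_[s["eef_pos"],s["contact_force"]])
print(np.mean(P,0).round(4),np.std(P,0).round(4))
E
```

```text
time: 10.25
eef_pos: [0.5039, 0.1987, 0.0939]
tcp_rot: [0.662, 0.75, 0.0, 0.0]
contact_force: [0.5, 0.1, -0.9]
opening: 0.375
finger_force: 25.0
[ 0.5038  0.1986  0.0939  0.168   0.2069 -0.4315] [0.     0.     0.     0.5679 0.5708 0.4595]
```

In the tool's units: 0.0007 m / 0.6 = 0.0012.

```bash
for i in 1 2; do python3 inch.py '0,0,0.0012,0,0,0,0.2 | 0,0,0.0012,0,0,0,0.2'|egrep 'eef|cont'; python3 - <<'E'
from h import *
P=[]
for i in range(4):
    c=cam("side");s=ctrl.get_state();P.append(np.r_[s["eef_pos"],s["contact_force"]])
print(np.mean(P,0).round(4))
E
done
```

```text
eef_pos: [0.504, 0.1987, 0.0935]
contact_force: [-1.4, -0.6, 2.3]
[ 0.504   0.1987  0.0935 -1.2915 -0.1657  2.9362]
eef_pos: [0.5041, 0.1987, 0.0934]
contact_force: [-2.1, -0.6, 7.6]
[ 0.5041  0.1987  0.0934 -2.799  -0.5291  6.1556]
```

Contact felt (3–6 N up). Backing off slightly and opening gently.

```bash
python3 inch.py '0,0,-0.0012,0,0,0,0.2 | 0,0,-0.0012,0,0,0,0.36 | 0,0,-0.0012,0,0,0,0.39 | 0,0,-0.0012,0,0,0,0.41 | 0,0,-0.0012,0,0,0,0.44 | 0,0,-0.0012,0,0,0,0.5 | 0,0,-0.0012,0,0,0,0.6 | 0,0,-0.0012,0,0,0,0.7 | 0,0,-0.0012,0,0,0,0.7' 20
python3 - <<'E'
from h import *
cam("wrist","w5.png")
E
```

```text
time: 12.48
eef_pos: [0.5038, 0.1986, 0.0931]
tcp_rot: [0.662, 0.75, 0.0, 0.0]
contact_force: [-0.7, 0.3, 0.3]
opening: 0.7
finger_force: 0.0
```

View pics/w5.png

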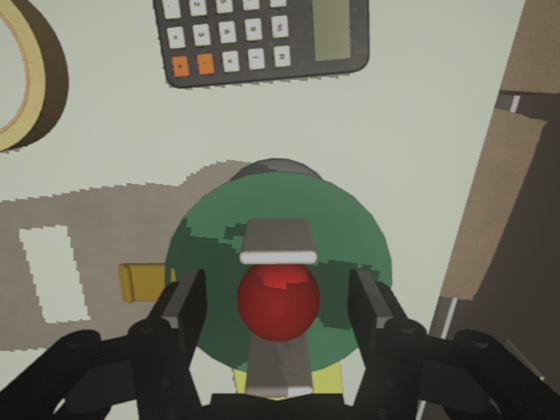

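The ball is released and resting in the dish middle at (278,300), between the ears. Lifting and turning the hand a quarter turn (last joint negative, so it can turn back later).

In the tool's units: -0.14 m / 0.6 = -0.2333, -0.1 m / 0.6 = -0.1667.

```bash
python3 inch.py '0,0,-0.0167,0,0,0,0.8 | 0,0,-0.0833,0,0,0,1 | 0,0,-0.1667,0,0,0,1 | 0,0,-0.2333,0,0,0,1 | 0,0,-0.2333,0,0,0,1' 20
python3 inch.py '0,0,0,0,0,-0.1146,1 | 0,0,0,0,0,-0.2292,1 | 0,0,0,0,0,-0.3438,1 | 0,0,0,0,0,-0.4584,1 | 0,0,0,0,0,-0.573,1 | 0,0,0,0,0,-0.6875,1 | 0,0,0,0,0,-0.8021,1 | 0,0,0,0,0,-0.9167,1 | 0,0,0,0,0,-0.9976,1 | 0,0,0,0,0,-0.9976,1'
python3 - <<'E'
from h import *
s=ctrl.get_state();p=s['eef_pos'];M=R.from_quat(s["tcp_rot"]).as_matrix();print(s['qpos'],M.round(3).tolist())
t=cam("top","t6.png");c=cam("wrist","w6.png")
y=np.radians(7.2);X=np.array([np.cos(y),np.sin(y),0]);Y=np.array([-X[1],X[0],0]);o=np.array([.504,.1987,.08])
for n,q in(("ball",o+[0,0,.0235]),("tab",o-.062*X+[0,0,.0115]),("earL",o+.0275*Y+[0,0,.046]),("earR",o-.0275*Y+[0,0,.046]),("rim+Y",o+.05*Y+[0,0,.012]),("rim-Y",o-.05*Y+[0,0,.012])):print(n,proj(c,q).round(1))
E
```

```text
time: 13.15
eef_pos: [0.5063, 0.1992, 0.2388]
tcp_rot: [0.662, 0.75, 0.004, 0.003]
contact_force: [0.3, -0.6, -0.5]
opening: 1.001
finger_force: 0.0
time: 14.4
eef_pos: [0.5032, 0.1985, 0.2321]
tcp_rot: [-0.06, 0.998, -0.0, -0.001]
contact_force: [0.7, 1.0, -0.8]
opening: 1.0
finger_force: 0.0
[ 1.88163584e-01 -9.44295711e-03  1.90441489e+00 -4.94746246e-06
  1.24851452e+00 -1.50239487e+00] [[-0.993, -0.119, -0.002], [-0.119, 0.993, -0.0], [0.002, -0.0, -1.0]]
ball [275.7 203.1]
tab [275.1 119.3]
earL [314.2 211.6]
earR [236.9 212.1]
rim+Y [338.3 198.8]
rim-Y [213.2 199.6]
```

View pics/w6.png

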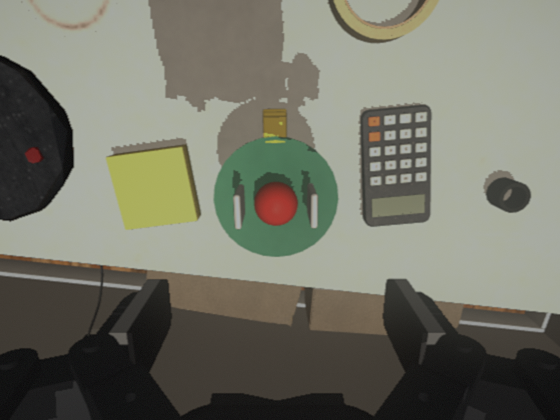

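The wrist view shows the ball at (276,204), ears at x=237 and 314, and the tab at (275,122). All are within a pixel of predictions, so the dish is undisturbed and the hand is aligned. Descending to grip the ears.

In the tool's units: 0.135 m / 0.6 = 0.225, 0.13 m / 0.6 = 0.2167, -0.006 rad / 1.5708 = -0.0038.

```bash
python3 inch.py '-0.0017,0,0.0667,0,0,-0.0038,1 | -0.0017,0,0.125,0,0,-0.0038,1 | -0.0017,0,0.1667,0,0,-0.0038,1 | -0.0017,0,0.1967,0,0,-0.0038,1 | -0.0017,0,0.2167,0,0,-0.0038,1 | -0.0017,0,0.225,0,0,-0.0038,1 | -0.0017,0,0.225,0,0,-0.0038,1' 30
python3 - <<'E'
from h import *
P=[]
for i in range(4):
    c=cam("side");s=ctrl.get_state();P.append(np.r_[s["eef_pos"],s["contact_force"]])
print(np.mean(P,0).round(4)); M=R.from_quat(s["tcp_rot"]).as_matrix();print(M.round(4).tolist(),np.degrees(np.arctan2(M[1,0],M[0,0])))
E
```

```text
time: 15.38
eef_pos: [0.5051, 0.1988, 0.0985]
tcp_rot: [-0.063, 0.998, 0.0, 0.0]
contact_force: [0.5, -0.3, 0.3]
opening: 1.003
finger_force: 0.0
[ 0.5054  0.1989  0.099   0.2054  0.0552 -0.3812]
[[-0.9919, -0.1268, 0.0016], [-0.1268, 0.9919, 0.0003], [-0.0017, 0.0001, -1.0]] -172.71476173014165
```

In the tool's units: 0.003 m / 0.6 = 0.005, 0.0013 m / 0.6 = 0.0022.

```bash
python3 inch.py '0.0022,0,0.005,0,0,0,1 | 0.0022,0,0.005,0,0,0,0.85 | 0.0022,0,0.005,0,0,0,0.8 | 0.0022,0,0.005,0,0,0,0.76 | 0.0022,0,0.005,0,0,0,0.74 | 0.0022,0,0.005,0,0,0,0.72 | 0.0022,0,0.005,0,0,0,0.7 | 0.0022,0,0.005,0,0,0,0.65 | 0.0022,0,0.005,0,0,0,0.6 | 0.0022,0,0.005,0,0,0,0.5' 25
python3 inch.py '0,0,0,0,0,0,0.4 | 0,0,0,0,0,0,0.4 | 0,0,0,0,0,0,0.4 | 0,0,0,0,0,0,0.4' 50
python3 - <<'E'
from h import *
P=[]
for i in range(3):
    c=cam("side");s=ctrl.get_state();P.append(np.r_[s["eef_pos"],s["contact_force"]])
print(np.mean(P,0).round(4),s["tcp_rot"])
c=cam("wrist","w7.png");cv2.imwrite("pics/s7.png",np.asarray(c["pixels"])[:,:,::-1])
E
```

```text
time: 16.82
eef_pos: [0.5038, 0.1985, 0.0954]
tcp_rot: [-0.064, 0.998, -0.0, 0.0]
contact_force: [0.3, -0.6, 2.7]
opening: 0.697
finger_force: 28.5
time: 17.32
eef_pos: [0.5039, 0.1987, 0.0955]
tcp_rot: [-0.064, 0.998, 0.0, 0.0]
contact_force: [-0.4, -1.1, 4.7]
opening: 0.693
finger_force: 54.9
[ 0.5039  0.1987  0.0955  0.7521 -0.3268  5.0961] [-6.35864474e-02  9.97976218e-01  6.54646629e-05  4.76992922e-04]
```

View pics/w7.png

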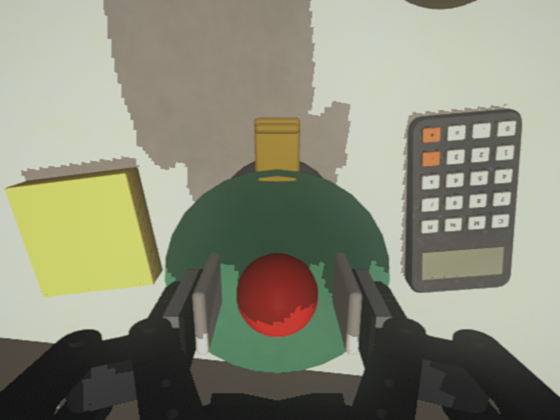

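The wrist view shows the ears gripped at x≈205 and 350, the ball centred at (277,295) and the tab at (277,145). Lifting slowly.

In the tool's units: -0.048 m / 0.6 = -0.08, -0.042 m / 0.6 = -0.07.

```bash
python3 inch.py '0,0,-0.0017,0,0,0,0.4 | 0,0,-0.005,0,0,0,0.4 | 0,0,-0.0117,0,0,0,0.4 | 0,0,-0.02,0,0,0,0.4 | 0,0,-0.03,0,0,0,0.4 | 0,0,-0.04,0,0,0,0.4 | 0,0,-0.05,0,0,0,0.4 | 0,0,-0.06,0,0,0,0.4 | 0,0,-0.07,0,0,0,0.4 | 0,0,-0.08,0,0,0,0.4' 50
python3 inch.py '0,0,-0.01,0,0,0,0.4 | 0,0,-0.02,0,0,0,0.4 | 0,0,-0.03,0,0,0,0.4 | 0,0,-0.04,0,0,0,0.4 | 0,0,-0.0467,0,0,0,0.4 | 0,0,-0.0517,0,0,0,0.4 | 0,0,-0.0533,0,0,0,0.4 | 0,0,-0.0533,0,0,0,0.4'
python3 inch.py '0,0,0,0,0,0.0127,0.4 | 0,0,0,0,0,0.0382,0.4 | 0,0,0,0,0,0.0764,0.4 | 0,0,0,0,0,0.1146,0.4 | 0,0,0,0,0,0.1528,0.4 | 0,0,0,0,0,0.191,0.4 | 0,0,0,0,0,0.2292,0.4 | 0,0,0,0,0,0.2674,0.4 | 0,0,0,0,0,0.2928,0.4 | 0,0,0,0,0,0.3056,0.4'
python3 - <<'E'
from h import *
s=ctrl.get_state();print(s["eef_pos"],s["tcp_rot"],s["finger_force"],s["opening"],s["qpos"])
c=cam("wrist","w8.png")
E
```

```text
time: 18.77
eef_pos: [0.5035, 0.1986, 0.1435]
tcp_rot: [-0.064, 0.998, 0.0, 0.0]
contact_force: [-0.4, -0.9, -3.1]
opening: 0.694
finger_force: 54.3
time: 19.77
eef_pos: [0.5034, 0.1986, 0.175]
tcp_rot: [-0.064, 0.998, -0.0, -0.0]
contact_force: [0.6, 0.6, -2.1]
opening: 0.688
finger_force: 54.3
time: 21.02
eef_pos: [0.5034, 0.1986, 0.175]
tcp_rot: [0.176, 0.984, -0.0, -0.0]
contact_force: [-0.0, -0.3, -1.5]
opening: 0.694
finger_force: 54.3
[0.50343247 0.19856733 0.1749551 ] [ 1.76046424e-01  9.84381853e-01 -4.61629395e-05 -1.48887677e-04] 54.33890998363495 0.6938022200562487 [ 1.88140688e-01  4.64426492e-02  1.95666847e+00  2.21124351e-05
  1.13879264e+00 -1.02872751e+00]
```

View pics/w8.png

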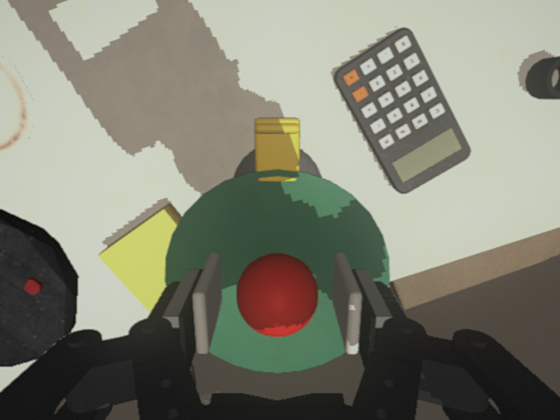

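The dish is level in the hand, with the ball centred at (277,295) and the tab moving toward the calculator. Finishing the turn, then checking by numbers only, because I've now viewed 11 pictures and the limit was 10.

In the tool's units: 0.55 rad / 1.5708 = 0.3501.

```bash
python3 inch.py '0,0,0,0,0,0.0127,0.4 | 0,0,0,0,0,0.0446,0.4 | 0,0,0,0,0,0.0828,0.4 | 0,0,0,0,0,0.121,0.4 | 0,0,0,0,0,0.1592,0.4 | 0,0,0,0,0,0.1974,0.4 | 0,0,0,0,0,0.2355,0.4 | 0,0,0,0,0,0.2737,0.4 | 0,0,0,0,0,0.3119,0.4 | 0,0,0,0,0,0.3501,0.4'|head -2
python3 inch.py '0,0,0,0,0,0.0382,0.4 | 0,0,0,0,0,0.0764,0.4 | 0,0,0,0,0,0.1146,0.4 | 0,0,0,0,0,0.1528,0.4 | 0,0,0,0,0,0.191,0.4 | 0,0,0,0,0,0.2292,0.4 | 0,0,0,0,0,0.2674,0.4 | 0,0,0,0,0,0.3056,0.4 | 0,0,0,0,0,0.3374,0.4 | 0,0,0,0,0,0.3444,0.4'|head -2
python3 inch.py '0,0,0,0,0,0,0.4 | 0,0,0,0,0,0,0.4 | 0,0,0,0,0,0,0.4 | 0,0,0,0,0,0,0.4'
python3 - <<'E'
from h import *
s=ctrl.get_state();M=R.from_quat(s["tcp_rot"]).as_matrix();p=s["eef_pos"];print(p,M.round(4).tolist(),"tab dir deg",np.degrees(np.arctan2(M[1,0],M[0,0])),s["qpos"][5],np.abs(s["dq"]).max())
t=cam("top","t9.png");sd=cam("side","s9.png");c=cam("wrist","w9.png")
h=cv2.cvtColor(np.asarray(c["pixels"]),cv2.COLOR_RGB2HSV)
def big(m): k=max(cv2.findContours(m,0,2)[0],key=cv2.contourArea);return cv2.minEnclosingCircle(k),cv2.boundingRect(k)
m=cv2.inRange(h,(0,140,40),(8,255,255))|cv2.inRange(h,(172,140,40),(180,255,255));m[:200]=0
print("wrist ball",big(m)); y=cv2.inRange(h,(15,110,60),(36,255,255));y[:100]=0;y[200:]=0;y[:,:220]=0;y[:,330:]=0;print("tab",big(y))
for n,cc in(("t",t),("s",sd)):print(n,"yel",blobs(cc,(18,110,60),(36,255,255),10)[0][:5],"calc/notes")
print("tab exp top",proj(t,p+M[:,0]*.062-[0,0,.0035]),"side",proj(sd,p+M[:,0]*.062-[0,0,.0035]))
E
```

```text
time: 22.32
eef_pos: [0.5035, 0.1986, 0.1751]
time: 23.58
eef_pos: [0.5035, 0.1986, 0.1751]
time: 24.08
eef_pos: [0.5035, 0.1986, 0.1751]
tcp_rot: [0.661, 0.751, 0.0, -0.0]
contact_force: [0.2, 0.8, -2.1]
opening: 0.692
finger_force: 54.3
[0.50351565 0.1986053  0.17513571] [[-0.1268, 0.9919, -0.0], [0.9919, 0.1268, 0.0], [0.0, -0.0, -1.0]] tab dir deg 97.28333627689116 0.061047606992546535 0.0018161685586380405
wrist ball (((276.80657958984375, 294.78778076171875), 41.117183685302734), (237, 254, 81, 82))
tab (((276.61669921875, 144.59840393066406), 33.354618072509766), (255, 118, 45, 54))
t yel [(213, [343.7, 169.2], [339, 148, 12, 36]), (92, [240.2, 163.9], [235, 159, 11, 11]), (35, [257.6, 277.3], [249, 271, 14, 15]), (34, [243.1, 287.9], [236, 286, 16, 5]), (10, [70.6, 218.0], [69, 217, 4, 3])] calc/notes
s yel [(554, [266.3, 192.3], [249, 181, 33, 24]), (54, [238.2, 188.7], [234, 185, 10, 8]), (49, [502.1, 45.0], [498, 31, 9, 29]), (10, [313.9, 280.3], [311, 279, 7, 4])] calc/notes
tab exp top [239.66414101 163.38347773] side [237.3011258  190.22344671]
```

The tab direction is 97.3°, a quarter turn from where it was. The ball is centred at (277,295) in the wrist view, and the tab is where expected in both fixed views. The dish has been lifted about 79.6 mm, is level and is at rest. Handing in.

```bash
python3 -c "
from plant import ctrl, camrig
print(ctrl.sign_off())"
```

```text
the job is handed in; nothing more can be done
None
```

Handed in at about 24 s: the arm is holding the dish by its ears, level and still, about 8 cm above the stand, with the ball in its middle and the tab pointing to the calculator's side; I viewed 11 pictures, one over the limit of 10.

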